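# Slide out a refill pot and take off its cap of unknown thread hand

### The arm

A 6-joint arm with a two-finger parallel gripper is mounted at the origin on the work surface; the furniture and walls round the work are solid. World frame = base frame: x ahead of the robot, y to its left, z up, the work surface at z = 0. Lengths are in m, angles in degrees, forces in N, time in s.
With the tool pointing down it reaches from about 0.275 to 0.75 m from the base axis. Payload 10.2 kg.
Tool frame: the origin (TCP) lies midway between the tips of the shut fingers; the grasp point (between the pads) lies 19 mm behind it (robot.grip_depth is the distance from the TCP to the grasp point, in m); z points along the fingers, y is the line along which they close (so a half turn about z gives the same grasp; the last joint's range is limited). The gripper opens to 88 mm and grips with 3 to 60 N. Pads are 18 mm wide; open, the fingers measure 123 mm over their backs; the gripper's body (75 mm by 187 mm) begins 45 mm behind the grasp point.
Start: joints at [62.086, 17.928, 85.812, -0, 76.261, -12.8], TCP at [0.137, 0.507, 0.239] pointing down, gripper open.
Joint ranges: [-168.41, 168.41], [-55.51, 124.54], [10.69, 146.95], [-70.63, 250.63], [1, 178], [-165.06, 165.06]. Speed limits (degrees/s): [136.94, 136.94, 172.46, 180, 180, 180].

### API

Orientations are given as a 3x3 rotation matrix whose columns are the frame's x, y, z axes.
In Python, from plant import status, imaging, hand_in, robot gives the robot as it stands.
- The arm moves only by the tool send_rows, never from a script. Its argument "series" is a list that holds one entry, the list of rows, each a list of 7 numbers: the shift along the world's x, y, z in m, then the turn, a rotation vector about the world's x, y, z in degrees, then the closure, from 0 (fully open) to 1 (shut). A call has 1 to 8 rows; each row is the pose to reach, as a shift and turn from the pose commanded when the call began; what a row does not reach only later rows make up. A row lasts 1/8 s, in which the tool goes at most 62.5 mm and 10.7 degrees, less where a joint would pass 70% of its speed; a pose out of reach is approached as far as the arm can. A call with a gripper value outside its range is refused whole. The fingers move at their own pace and stop on an object; "force" is the grip in N (left out, the last holds). Time passes only in rows, so rows that repeat a pose let the fingers close. It gives the time, the measured TCP pose, the force, the opening and the grip force at its end, in the units of the state.
- status.read_state(): the state, without advancing time (a new reading comes with each control period).
- imaging.get_image(name): name is "scene" or "top"; returns a dict with "pixels" (420x560x3 uint8, blue, green, red), "depth" (420x560 float32, m along the optical axis (not along the pixel's ray), 0 where there is no reading), "fx", "fy", "cx", "cy" (pixels), "view" (4x4, takes a point from world to camera coordinates). Camera axes: x right, y down, z forward; pixel columns grow to the right and rows downward; lengths in m; the calibration is good to about 2 mm. A picture is of the moment at which its call begins.
- hand_in(): hands the job in; it is judged then, once.
The state is a dict: "clock": time; "joint_positions": joint angles; "joint_velocities": joint speeds; "tau": joint torques, N m; "position": TCP position; "eef_rot": TCP orientation; "force": force on the tool from outside, world axes, zero at the start; "moment": the same for the moment, N m; "finger_gap": finger opening in m; "finger_force": force on a finger pad.
Only numpy, scipy, OpenCV 4.12 (cv2) and the standard library are available. Lean on these libraries where they do the work, as an engineer would, in place of code of your own. Each camera call takes 0.05 s, during which the arm holds its last target. There are 200 camera calls.

### The job

In the refill dock, pull the left-hand pot (left as seen from the robot) by its orange tab along its lane, out from under the cap guard, as far as the front stop. Its red cap may have a right-hand or a left-hand thread: feel which way loosens it by trying one way and, if it stops short, the other, and lift the cap straight off. Finish while still gripping the cap, held level and still right above its pot, about 8 cm higher than where it sat; leave the right-hand pot and the things round about alone.

Things in the scene. Friction and masses are not known exactly. Their poses are not given: they have to be found in the camera images.
- dock: fixed aluminium dock, 320 x 216 mm, with two lanes. Origin on the work surface; x along the lanes away from the robot, y left, z up. Lane centres y = +57.5 (left), -57.5 mm (right); floor 16 mm up, lips' top 33 mm up. Pots are parked at x = 85 to 105 mm and slide toward the robot to the black front stop (32 mm up, front face x = -170 mm), where the pot's origin is at x = -21 mm.
- guard (a point): middle of the yellow front edge of the grey cap guard, a fixed roof over both lanes from x = +58 to +150 mm of the dock, underside 153 mm and top 163 mm above the work surface. A cap cannot be lifted off under it.
- pot_a: white refill pot with a blue band, body 50 mm across, 0.35-0.7 kg; pot_a and pot_b look the same and swap lanes between starts. Origin: on its axis, underside of its foot; x as the dock's x, z up. Foot: 70 mm wide 8 mm plate, x -135 to +30 mm, caught under the lane's lips, so the pot can only slide along the lane. Lips end 17 mm above the origin.
- pot_b: white refill pot with a blue band, body 50 mm across, 0.35-0.7 kg; pot_a and pot_b look the same and swap lanes between starts. Origin: on its axis, underside of its foot; x as the dock's x, z up. Foot: 70 mm wide 8 mm plate, x -135 to +30 mm, caught under the lane's lips, so the pot can only slide along the lane. Lips end 17 mm above the origin.
- tab_a (a point): orange pull tab of pot_a, standing on its foot 120 mm in front of the pot's axis: 24 mm (x) by 18 mm (y), from 8 to 60 mm above the pot's origin. This point: its middle, 45 mm above the pot's origin. Both its y sides are free above the lips.
- tab_b (a point): orange pull tab of pot_b, standing on its foot 120 mm in front of the pot's axis: 24 mm (x) by 18 mm (y), from 8 to 60 mm above the pot's origin. This point: its middle, 45 mm above the pot's origin. Both its y sides are free above the lips.
- cap_a: red ribbed cap on pot_a, 46 mm across, 30 mm high, 40 g, white mark on top at its +x side. Origin: centre of its lower rim, 86 mm above the pot's origin when seated. Quick thread, part of a turn; one pot's is right-hand, the other's left-hand, nothing shows which. At the start its yaw is the pot's within 0.08 rad. It does not rise by itself; clear of the neck when raised 18 mm.
- cap_b: red ribbed cap on pot_b, 46 mm across, 30 mm high, 40 g, white mark on top at its +x side. Origin: centre of its lower rim, 86 mm above the pot's origin when seated. Quick thread, part of a turn; one pot's is right-hand, the other's left-hand, nothing shows which. At the start its yaw is the pot's within 0.08 rad. It does not rise by itself; clear of the neck when raised 18 mm.
- neck_a (a point): centre of the neck's top on pot_a, 104 mm above its origin. Neck 25 mm across, above a shoulder 64 to 76 mm up; its thread is hidden by the cap. The wrong way the cap stops hard within 0.25 rad of where cap and pot yaw agree; the right way it turns lightly and, 0.75 to 1.25 rad from there, can be lifted straight off; a stop follows soon after 1.3 rad.
- neck_b (a point): centre of the neck's top on pot_b, 104 mm above its origin. Neck 25 mm across, above a shoulder 64 to 76 mm up; its thread is hidden by the cap. The wrong way the cap stops hard within 0.25 rad of where cap and pot yaw agree; the right way it turns lightly and, 0.75 to 1.25 rad from there, can be lifted straight off; a stop follows soon after 1.3 rad.
- starch_can: loose green-capped spray can, 52 mm in diameter, 171 mm high, bystander; origin: centre of its underside
- spool_navy: loose navy thread spool, 44 mm in diameter, 60 mm high, bystander; origin: centre of its underside

How it is judged (in metres and radians):
On the way, in this order (a step that is already met when the one before it is completed fails the run):
1. the left-hand pot is out from under the guard, at or near the front stop, its cap still on (((y of pot_a in the frame of dock above 0 m and x of pot_a in the frame of dock below 0.015 m and z of cap_a in the frame of pot_a below 0.092 m) or (y of pot_b in the frame of dock above 0 m and x of pot_b in the frame of dock below 0.015 m and z of cap_b in the frame of pot_b below 0.092 m))), for 0.2 s.
2. its cap has been lifted clear off the neck by the fingers (((y of pot_a in the frame of dock above 0 m and x of pot_a in the frame of dock below 0.015 m and z of cap_a in the frame of pot_a above 0.11 m and contact force between cap_a and the fingers above 1 N) or (y of pot_b in the frame of dock above 0 m and x of pot_b in the frame of dock below 0.015 m and z of cap_b in the frame of pot_b above 0.11 m and contact force between cap_b and the fingers above 1 N))), for 0.1 s.
At the end, for the whole second after the job is handed in: The left-hand pot stands upright in its lane, pulled out to within 35 mm of the front stop; its cap is gripped by the fingers, touches the pot no more, is within 50 mm of right above the pot's axis, 50 to 185 mm above its seat, level within 0.3 rad and still (((y of pot_a in the frame of dock above 0 m and x of pot_a in the frame of dock below 0.015 m and z of cap_a in the frame of pot_a between 0.135 and 0.27 m and horizontal distance between cap_a and pot_a below 0.05 m and angle between cap_a's own z axis and vertical below 0.3 rad and linear speed of cap_a below 0.03 m/s and contact force between cap_a and the fingers above 1 N and contact force between cap_a and pot_a below 0.1 N and z of pot_a in the frame of dock below 0.026 m and angle between pot_a's own z axis and vertical below 0.1 rad) or (y of pot_b in the frame of dock above 0 m and x of pot_b in the frame of dock below 0.015 m and z of cap_b in the frame of pot_b between 0.135 and 0.27 m and horizontal distance between cap_b and pot_b below 0.05 m and angle between cap_b's own z axis and vertical below 0.3 rad and linear speed of cap_b below 0.03 m/s and contact force between cap_b and the fingers above 1 N and contact force between cap_b and pot_b below 0.1 N and z of pot_b in the frame of dock below 0.026 m and angle between pot_b's own z axis and vertical below 0.1 rad))); the arm keeps its last pose, push and grip.
It fails at once if the right-hand pot or its cap is shifted by more than 20 mm ((y of pot_a in the frame of dock below 0 m and distance of any of pot_a, cap_a from where it was at the start of the episode above 0.02 m) or (y of pot_b in the frame of dock below 0 m and distance of any of pot_b, cap_b from where it was at the start of the episode above 0.02 m)).
It fails at once if the can or the spool is shifted by more than 30 mm (distance of any of starch_can, spool_navy from where it was at the start of the episode above 0.03 m).
It also fails if it takes over 58 s, if anything falls off the work surface, if the arm or the gripper's body presses on something with over 40 N, if the wrist force passes 120 N, or if a joint passes its speed limit or range.

## Working session

There is one attempt and no reset: what is moved stays moved. The work goes in short steps, Python scripts to look and compute and a tool call to move; the robot and the scene stay as the last step left them, time stands still between calls to the robot, and variables do not carry over. Pictures are saved under pics/ and viewed, at most 10 in all, crops included, and the job is handed in when it is done.

Besides the shell and the picture viewer there is one more tool, called after "Request:" as name(argument=value, ...), one argument or row to a line, values as JSON. send_rows: Moves the arm, as the interface text tells. Its arguments: {"type":"object","properties":{"series":{"type":"array","items":{"type":"array","items":{"type":"array","items":{"type":"number"}}}},"force":{"type":"number"}},"required":["series"]}

```bash
mkdir -p pics
cat > h.py <<'E'
import numpy as np, cv2
from plant import status, imaging, hand_in, robot
def grab(n):
    return imaging.get_image(n)
def world(im,u,v,d=None):
    d=im["depth"][int(v),int(u)] if d is None else d
    p=np.array([(u-im["cx"])/im["fx"]*d,(v-im["cy"])/im["fy"]*d,d,1])
    return (np.linalg.inv(im["view"])@p)[:3]
def blobs(im,lo,hi,amin=40):
    hsv=cv2.cvtColor(im["pixels"],cv2.COLOR_BGR2HSV)
    m=cv2.inRange(hsv,lo,hi)
    n,l,s,c=cv2.connectedComponentsWithStats(m)
    return [(c[i],s[i],l==i) for i in range(1,n) if s[i][4]>=amin]
def pts(im,mask):
    v,u=np.nonzero(mask&(im["depth"]>0)); d=im["depth"][v,u]
    p=np.stack([(u-im["cx"])/im["fx"]*d,(v-im["cy"])/im["fy"]*d,d,np.ones_like(d)])
    return (np.linalg.inv(im["view"])@p)[:3].T
E
python3 - <<'E'
from h import *
a=grab("scene");b=grab("top")
for n,im in(("scene",a),("top",b)):
    cv2.imwrite(f"pics/{n}0.png",im["pixels"])
    print(n,np.linalg.inv(im["view"])[:3].round(3).tolist(),im["fx"])
    for nm,lo,hi in(("orange",(8,150,120),(20,255,255)),("red",(0,150,80),(6,255,255)),("yellow",(22,120,120),(35,255,255))):
        for c,s,m in blobs(im,lo,hi):
            p=pts(im,m)
            print(nm,c.round(),s,np.median(p,0).round(3) if len(p) else None,p.min(0).round(3),p.max(0).round(3))
print({k:v for k,v in status.read_state().items() if k in("clock","position","eef_rot","force","finger_gap")})
E
```

```text
scene [[-0.87, -0.202, 0.45, 0.257], [-0.493, 0.392, -0.776, 0.67], [-0.02, -0.897, -0.441, 0.501]] 419.7682432336608
orange [342. 230.] [337 219  11  24 230] [ 0.551 -0.104  0.057] [ 0.541 -0.119  0.028] [ 0.564 -0.099  0.078]
orange [316. 253.] [310 241  13  26 276] [0.559 0.011 0.058] [ 0.55  -0.004  0.028] [0.573 0.016 0.078]
red [447.  33.] [409   0  84  66 351] [ 0.594 -1.245  0.4  ] [ 0.398 -3.527  0.057] [ 0.729 -1.176  0.519]
red [486.  11.] [481   0  11  23  45] [ 0.471 -1.43   0.473] [ 0.443 -1.455  0.431] [ 0.499 -1.417  0.514]
red [522.  41.] [495   0  50  73 524] [ 0.315 -1.392  0.35 ] [ 0.215 -3.564  0.111] [ 0.478 -1.368  0.511]
red [421.  53.] [380   2  99 122 527] [ 0.608 -0.892  0.368] [ 0.368 -3.277  0.168] [ 1.209 -0.754  0.512]
red [42. 98.] [ 31  85  20  30 316] [1.069 0.18  0.354] [1.064 0.085 0.323] [1.2   0.194 0.38 ]
red [ 26. 103.] [ 19  88  18  28 254] [1.07  0.212 0.35 ] [1.066 0.2   0.325] [1.076 0.222 0.377]
red [297. 195.] [286 185  19  18 224] [ 0.661 -0.099  0.12 ] [ 0.65  -0.135  0.104] [ 0.687 -0.09   0.135]
red [266. 214.] [255 204  22  19 296] [
[... 782 characters left out ...]
154 -0.005] [ 0.263 -0.097  0.006]
red [474. 208.] [448 201  55  15  85] [ 0.677 -0.413  0.1  ] [ 0.661 -0.469  0.09 ] [ 0.692 -0.354  0.105]
red [129. 361.] [124 357  11   9  79] [0.348 0.315 0.136] [0.34  0.305 0.13 ] [0.356 0.325 0.14 ]
yellow [315. 215.] [264 212 103   7 270] [ 0.647 -0.059  0.163] [ 0.642 -0.165  0.156] [0.653 0.046 0.169]
{'clock': 0.1, 'position': array([0.13677215, 0.50666428, 0.23827017]), 'eef_rot': array([[-9.65417183e-01,  2.60709414e-01, -5.15107990e-04],
       [ 2.60709798e-01,  9.65416766e-01, -9.32183374e-04],
       [ 2.54264909e-04, -1.03423955e-03, -9.99999433e-01]]), 'force': array([1.29165577, 0.76721751, 0.55864956]), 'finger_gap': 0.08772783047282287}
```

View pics/scene0.png

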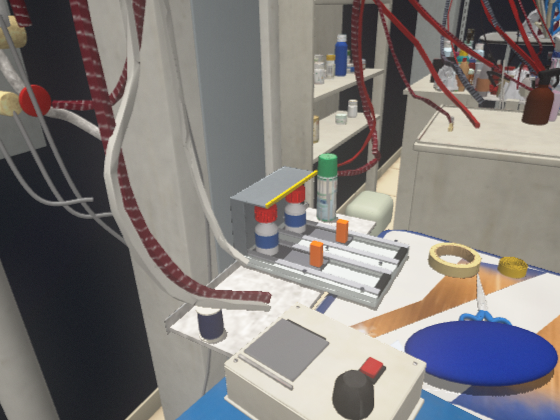

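View pics/top0.png

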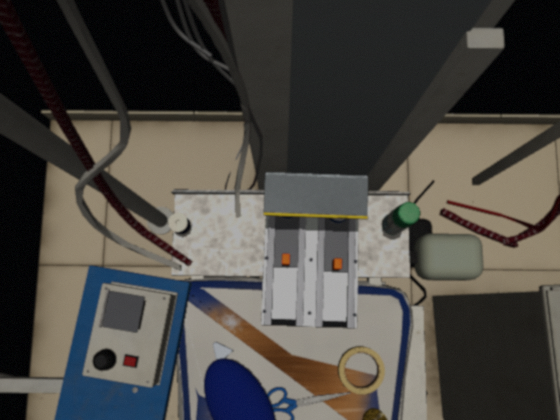

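The scene picture shows the dock with the left tab at about (316,253), the right tab at (342,230), the caps under the grey guard and the can behind on the right. In the top view the left tab is at (285,259) and the guard's yellow edge runs from (264,215) to (367,215). Next I'll get the dock yaw and check clearances.

Run:
```python
from h import *
b=grab("top");a=grab("scene")
Y=(22,120,120),(35,255,255);O=(8,150,120),(20,255,255)
c,s,m=max([x for x in blobs(b,*Y)],key=lambda x:x[1][4])
p=pts(b,m);p=p[abs(p[:,2]-.163)<.008]
vx,vy,x0,y0=cv2.fitLine(p[:,:2].astype(np.float32),cv2.DIST_HUBER,0,.01,.01).ravel()
if vy<0: vx,vy=-vx,-vy
yaw=np.arctan2(-vx,vy);print("yaw yellow",np.degrees(yaw),"mid",p.min(0),p.max(0))
t=[]
for im in(b,a):
    for c,s,m in blobs(im,*O):
        q=pts(im,m)
        if q[:,0].mean()<.5: continue
        top=q[q[:,2]>.071]
        print("tab",im is b,q.mean(0).round(4),"top rim",top.mean(0).round(4),len(top), "z", q[:,2].max())
        # ray on plane z=.076 for top cam
        if im is b:
            C=np.linalg.inv(im["view"])[:3,3];r=world(im,*c,1.)-C;print(" ray",(C+r*(.076-C[2])/r[2]).round(4))
# dock lip straight edges in top
H,W=b["depth"].shape
allp=pts(b,np.ones((H,W),bool)).reshape(-1,3)
for nm,im in(("scene",a),("top",b)):
    q=pts(im,np.ones((H,W),bool))
    k=(q[:,0]>.15)&(q[:,0]<.62)&(abs(q[:,1])<.4)&(q[:,2]>.09)&(q[:,2]<.6)
    g=(q[k]/.05).round().astype(int);u,n=np.unique(g,axis=0,return_counts=True)
    print(nm,[(x*.05).round(2).tolist()+[int(i)] for x,i in zip(u,n) if i>8])
for c,s,m in blobs(b,(60,100,40),(85,255,255)): 
    q=pts(b,m);print("green",np.median(q,0).round(3),q.max(0))
```

```text
yaw yellow -1.341269 mid [ 0.64172722 -0.16444873  0.15754124] [0.65301291 0.04581658 0.16930896]
tab True [ 5.636e-01 -1.000e-04  7.670e-02] top rim [ 5.636e-01 -1.000e-04  7.670e-02] 75 z 0.08154072379023924
 ray [5.637e-01 1.000e-04 7.600e-02]
tab True [ 0.5548 -0.1145  0.0764] top rim [ 0.5546 -0.1146  0.0766] 79 z 0.08129161523284756
 ray [ 0.5548 -0.1145  0.076 ]
tab False [ 0.551  -0.1049  0.0559] top rim [ 0.5529 -0.1079  0.0751] 53 z 0.07824298750741232
tab False [0.5595 0.0094 0.0563] top rim [0.5609 0.0064 0.0752] 67 z 0.0780608373951372
scene [[0.3, 0.25, 0.1, 16], [0.3, 0.25, 0.15, 43], [0.3, 0.3, 0.1, 350], [0.3, 0.3, 0.15, 721], [0.3, 0.35, 0.1, 246], [0.3, 0.35, 0.15, 590], [0.35, 0.25, 0.1, 16], [0.35, 0.25, 0.15, 202], [0.35, 0.3, 0.1, 69], [0.35, 0.3, 0.15, 1176], [0.35, 0.35, 0.1, 26], [0.35, 0.35, 0.15, 1008], [0.35, 0.4, 0.1, 26], [0.35, 0.4, 0.15, 1449], [0.4, 0.25, 0.1, 23], [0.4, 0.25, 0.15, 332], [0.4, 0.3, 0.1, 83], [0.4, 0.3, 0.15, 1096], [0.4, 0.35, 0.1, 112], [0.4, 0.35, 0.15, 1533], [0.4, 0.4, 0.1, 138], [0.4, 0.4, 0.15, 867], [0.45, 0.25, 0.1, 28], [0.
[... 1163 characters left out ...]
.4, 0.15, 197], [0.45, 0.25, 0.1, 212], [0.45, 0.25, 0.15, 237], [0.45, 0.3, 0.1, 66], [0.45, 0.3, 0.15, 575], [0.45, 0.35, 0.15, 571], [0.45, 0.4, 0.1, 53], [0.45, 0.4, 0.15, 123], [0.5, 0.25, 0.1, 51], [0.5, 0.25, 0.15, 45], [0.5, 0.3, 0.1, 66], [0.5, 0.3, 0.15, 143], [0.5, 0.35, 0.1, 65], [0.5, 0.35, 0.15, 229], [0.5, 0.4, 0.1, 26], [0.5, 0.4, 0.15, 49], [0.55, 0.2, 0.1, 83], [0.55, 0.25, 0.1, 245], [0.55, 0.3, 0.1, 29], [0.55, 0.3, 0.15, 105], [0.6, 0.25, 0.1, 124], [0.6, 0.25, 0.15, 28], [0.6, 0.3, 0.1, 11], [0.6, 0.3, 0.15, 245], [0.6, 0.35, 0.15, 110], [0.6, 0.35, 0.2, 175], [0.6, 0.35, 0.25, 21], [0.6, 0.4, 0.25, 12]]
green [ 0.648 -0.245  0.172] [ 0.67298843 -0.22770922  0.1771559 ]
```

Request:
send_rows(
  series=[
    [[0.03, -0.04, 0.04, 0, 0, 3, 0], [0.065, -0.085, 0.04, 0, 0, 6, 0], [0.1, -0.127, 0.04, 0, 0, 9, 0], [0.14, -0.169, 0.04, 0, 0, 13.8, 0], [0.175, -0.211, 0.04, 0, 0, 13.8, 0], [0.21, -0.253, 0.04, 0, 0, 13.8, 0], [0.25, -0.296, 0.04, 0, 0, 13.8, 0], [0.285, -0.338, 0.04, 0, 0, 13.8, 0]],
  ],
)

```text
clock: 1.2
position: [0.4229, 0.1671, 0.2787]
eef_rot: [[-1.0, 0.023, 0.0], [0.023, 1.0, 0.0], [-0.0, 0.0, -1.0]]
force: [0.7, 1.0, -0.2]
finger_gap: 0.088
finger_force: 0.0
```

Request:
send_rows(
  series=[
    [[0.035, -0.042, 0, 0, 0, 0, 0], [0.07, -0.084, 0, 0, 0, 0, 0], [0.105, -0.126, 0, 0, 0, 0, 0], [0.142, -0.168, 0, 0, 0, 0, 0], [0.142, -0.168, -0.05, 0, 0, 0, 0], [0.142, -0.168, -0.1, 0, 0, 0, 0], [0.142, -0.168, -0.15, 0, 0, 0, 0], [0.142, -0.168, -0.15, 0, 0, 0, 0]],
  ],
)

```text
clock: 2.2
position: [0.5622, 0.0011, 0.126]
eef_rot: [[-1.0, 0.023, -0.007], [0.023, 1.0, 0.001], [0.007, 0.001, -1.0]]
force: [-0.1, 0.9, -0.1]
finger_gap: 0.0881
finger_force: 0.0
```

Run:
```python
from h import *
a=grab("scene");cv2.imwrite("pics/s1.png",a["pixels"])
s=status.read_state();print(s["clock"],s["position"],s["eef_rot"].round(4).tolist(),s["joint_positions"],s["force"],s["moment"])
```

```text
2.25 [0.56375263 0.00087968 0.12879762] [[-0.9997, 0.0229, -0.0017], [0.0229, 0.9997, 0.0003], [0.0017, 0.0003, -1.0]] [-1.18157869e+01  2.88437780e+01  8.71179248e+01 -4.43660171e-04
  6.41359188e+01 -1.00503094e+02] [ 0.10125211 -1.21148433  1.66030221] [ 0.01195299 -0.00166898  0.03029153]
```

View pics/s1.png

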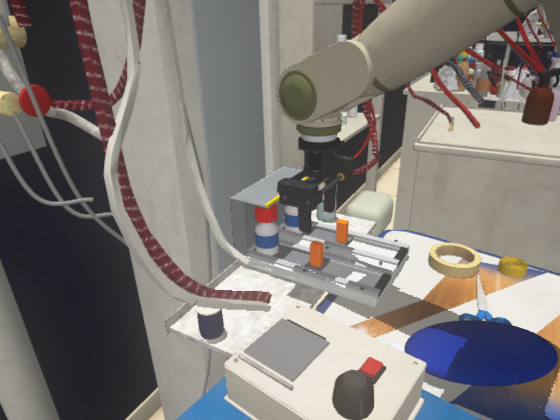

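The gripper is above the left tab, with the fingers either side of it at about (305,220) and (327,205). I'll descend and grip it.

Request:
send_rows(
  series=[
    [[0, -0.001, -0.04, 0, 0, 0, 0], [0, -0.001, -0.084, 0, 0, 0, 0], [0, -0.001, -0.084, 0, 0, 0, 0], [0, -0.001, -0.084, 0, 0, 0, 0.8], [0, -0.001, -0.084, 0, 0, 0, 1], [0, -0.001, -0.084, 0, 0, 0, 1], [0, -0.001, -0.084, 0, 0, 0, 1], [0, -0.001, -0.084, 0, 0, 0, 1]],
  ],
  force=30,
)

```text
clock: 3.25
position: [0.5639, -0.0002, 0.0449]
eef_rot: [[-1.0, 0.023, 0.0], [0.023, 1.0, -0.0], [-0.0, -0.0, -1.0]]
force: [0.1, 0.1, -1.4]
finger_gap: 0.0402
finger_force: 0.0
```

Request:
send_rows(
  series=[
    [[0, 0, 0, 0, 0, 0, 1], [0, 0, 0, 0, 0, 0, 1], [0, 0, 0, 0, 0, 0, 1], [0, 0, 0, 0, 0, 0, 1], [0, 0, 0, 0, 0, 0, 1]],
  ],
)

```text
clock: 3.88
position: [0.5638, 0.0002, 0.0447]
eef_rot: [[-1.0, 0.023, -0.0], [0.023, 1.0, 0.0], [0.0, 0.0, -1.0]]
force: [0.0, 3.8, -0.8]
finger_gap: 0.0179
finger_force: 30.0
```

Request:
send_rows(
  series=[
    [[-0.005, 0, 0, 0, 0, 0, 1], [-0.015, 0, 0, 0, 0, 0, 1], [-0.025, 0.0005, 0, 0, 0, 0, 1], [-0.035, 0.001, 0, 0, 0, 0, 1], [-0.045, 0.001, 0, 0, 0, 0, 1]],
  ],
)

```text
clock: 4.5
position: [0.5194, 0.0012, 0.0448]
eef_rot: [[-1.0, 0.023, 0.002], [0.023, 1.0, 0.001], [-0.002, 0.001, -1.0]]
force: [6.8, 7.2, -3.5]
finger_gap: 0.0181
finger_force: 30.0
```

Request:
send_rows(
  series=[
    [[-0.01, 0.001, 0, 0, 0, 0, 1], [-0.02, 0.001, 0, 0, 0, 0, 1], [-0.03, 0.0015, 0, 0, 0, 0, 1], [-0.04, 0.002, 0, 0, 0, 0, 1], [-0.05, 0.002, 0, 0, 0, 0, 1], [-0.058, 0.002, 0, 0, 0, 0, 1], [-0.064, 0.0025, 0, 0, 0, 0, 1]],
  ],
)

```text
clock: 5.38
position: [0.4544, 0.0032, 0.0447]
eef_rot: [[-1.0, 0.023, -0.0], [0.023, 1.0, -0.0], [0.0, -0.0, -1.0]]
force: [1.0, -0.9, -2.6]
finger_gap: 0.0176
finger_force: 30.0
```

Request:
send_rows(
  series=[
    [[-0.002, 0, 0, 0, 0, 0, 1], [-0.004, 0, 0, 0, 0, 0, 1], [-0.006, 0, 0, 0, 0, 0, 1]],
  ],
)

```text
clock: 5.75
position: [0.4489, 0.0033, 0.0447]
eef_rot: [[-1.0, 0.023, 0.0], [0.023, 1.0, -0.0], [-0.0, -0.0, -1.0]]
force: [1.6, 2.4, -3.6]
finger_gap: 0.0176
finger_force: 30.0
```

Request:
send_rows(
  series=[
    [[-0.002, 0, 0, 0, 0, 0, 1], [-0.004, 0, 0, 0, 0, 0, 1], [-0.005, 0, 0, 0, 0, 0, 1]],
  ],
)

```text
clock: 6.12
position: [0.446, 0.0033, 0.045]
eef_rot: [[-1.0, 0.024, 0.006], [0.024, 1.0, -0.0], [-0.006, -0.0, -1.0]]
force: [16.4, 5.5, -13.9]
finger_gap: 0.0179
finger_force: 30.0
```

Run:
```python
from h import *
a=grab("scene");b=grab("top");cv2.imwrite("pics/s2.png",a["pixels"])
for im in(a,b):
    for c,s,m in blobs(im,(0,150,80),(6,255,255)):
        q=pts(im,m)
        if len(q) and .4<np.median(q[:,0])<.75 and abs(np.median(q[:,1]))<.2: print(im is b,c.round(),s,np.median(q,0).round(4),q.min(0).round(4),q.max(0).round(4))
s=status.read_state();print(s["position"],s["force"])
```

```text
False [297. 195.] [286 185  19  18 225] [ 0.6605 -0.0985  0.1202] [ 0.6505 -0.1351  0.1047] [ 0.6869 -0.0893  0.1342]
False [317. 223.] [305 212  23  23 447] [0.5576 0.0157 0.1282] [ 0.541  -0.226   0.0206] [0.6391 0.027  0.1352]
True [286. 257.] [276 246  22  21 337] [ 0.5626 -0.0007  0.134 ] [ 0.5432 -0.0235  0.024 ] [0.5945 0.0209 0.1387]
[0.44605609 0.00327837 0.0449471 ] [ 13.78853511   5.51651737 -13.67680043]
```

View pics/s2.png

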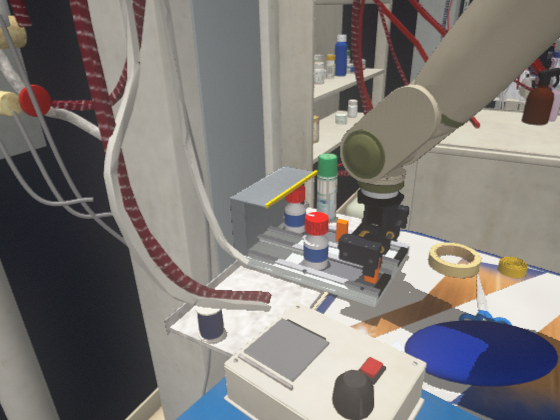

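The pot is at the stop with its cap at about (317,223) in the scene view, clear of the guard. I'll release, rise and measure the cap.

Request:
send_rows(
  series=[
    [[0.004, 0, 0, 0, 0, 0, 0.5], [0.004, 0, 0, 0, 0, 0, 0], [0.004, 0, 0, 0, 0, 0, 0], [0.004, 0, 0, 0, 0, 0, 0], [0.004, 0, 0.05, 0, 0, 0, 0], [0.004, 0, 0.1, 0, 0, 0, 0], [0.004, 0, 0.15, 0, 0, 0, 0], [-0.03, 0, 0.18, 0, 0, 0, 0]],
  ],
)

```text
clock: 7.22
position: [0.4145, 0.0031, 0.2269]
eef_rot: [[-1.0, 0.023, 0.003], [0.023, 1.0, -0.001], [-0.003, -0.001, -1.0]]
force: [-0.4, -0.3, 0.2]
finger_gap: 0.0882
finger_force: 0.0
```

Run:
```python
from h import *
a=grab("scene");b=grab("top")
crop=b["pixels"][225:300,245:350];cv2.imwrite("pics/t3.png",cv2.resize(crop,None,fx=5,fy=5,interpolation=cv2.INTER_CUBIC))
for im in(a,b):
    for c,s,m in blobs(im,(0,150,80),(6,255,255)):
        q=pts(im,m)
        if .5<np.median(q[:,0])<.6 and abs(np.median(q[:,1]))<.03:
            t=q[(q[:,2]>.125)&(q[:,2]<.14)]
            print(im is b,c,s,t.min(0),t.max(0))
            if im is b:
                k=cv2.convexHull(np.argwhere(m)[:,::-1].astype(np.float32));(u,v),r=cv2.minEnclosingCircle(k)
                C=np.linalg.inv(im["view"])[:3,3];w=world(im,u,v,1.)-C;print("circle",u,v,r,(C+w*(.13-C[2])/w[2]), "r m",r/im["fx"]*1.08)
        elif q[:,0].mean()<.8 and abs(q[:,1].mean())<.2: print(im is b, np.median(q,0))
s=status.read_state();print(s["position"],s["force"],s["moment"],s["joint_positions"])
```

```text
False [ 0.66059916 -0.09925564  0.12030464]
False [316.24944321 223.81959911] [305 213  23  22 449] [ 0.54164328 -0.02157849  0.12510503] [0.58624232 0.0268632  0.13429635]
True [286.2972973 256.6036036] [276 246  21  21 333] [ 0.54339784 -0.02166051  0.12660067] [0.58581884 0.02050545 0.13790225]
circle 286.3488464355469 255.97674560546875 10.88027572631836 [ 0.5647892  -0.00131038  0.13      ] r m 0.02282796676175378
[0.41313295 0.00334114 0.22742295] [-0.09778067  0.17708184 -1.15629651] [ 0.08430983 -0.01696485  0.00630624] [-1.58806149e+01  4.04800925e+00  1.04561696e+02 -9.58501328e-03
  7.11135422e+01 -1.04563663e+02]
```

View pics/t3.png

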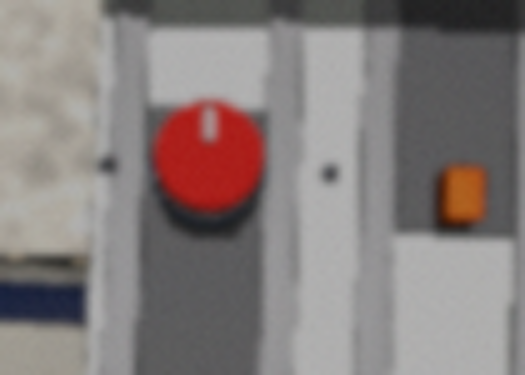

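The cap is at about (0.566, 0.000), with its white mark pointing along +x. I'll go above it, pre-rotated by -25° to keep joint 6 range.

Request:
send_rows(
  series=[
    [[0.05, -0.001, 0, 0, 0, -8, 0], [0.1, -0.002, 0, 0, 0, -16, 0], [0.153, -0.0033, 0, 0, 0, -25, 0], [0.153, -0.0033, -0.03, 0, 0, -25, 0], [0.153, -0.0033, -0.07, 0, 0, -25, 0], [0.153, -0.0033, -0.105, 0, 0, -25, 0], [0.153, -0.0033, -0.12, 0, 0, -25, 0], [0.153, -0.0033, -0.12, 0, 0, -25, 0.4]],
  ],
  force=25,
)

```text
clock: 8.32
position: [0.5668, 0.0001, 0.104]
eef_rot: [[-0.896, 0.443, -0.002], [0.443, 0.896, 0.0], [0.002, -0.0, -1.0]]
force: [0.0, 0.0, 0.4]
finger_gap: 0.0805
finger_force: 0.0
```

Request:
send_rows(
  series=[
    [[0, 0, 0, 0, 0, 0, 1], [0, 0, 0, 0, 0, 0, 1], [0, 0, 0, 0, 0, 0, 1], [0, 0, 0, 0, 0, 0, 1], [0, 0, 0, 0, 0, 0, 1], [0, 0, 0, 0, 0, 0, 1], [0, 0, 0, 0, 0, 0, 1]],
  ],
)

```text
clock: 9.2
position: [0.5671, -0.0, 0.1052]
eef_rot: [[-0.896, 0.443, 0.001], [0.443, 0.896, -0.0], [-0.001, 0.0, -1.0]]
force: [-0.7, -0.1, 5.1]
finger_gap: 0.0452
finger_force: 25.0
```

```bash
cat > st.py <<'E'
from h import *
s=status.read_state();R=s["eef_rot"]
print(s["clock"],s["position"].round(4),"yaw",np.degrees(np.arctan2(R[1,1],R[0,1])).round(2),"F",s["force"].round(1),"M",s["moment"].round(3),"gap",s["finger_gap"],s["finger_force"],"j6",s["joint_positions"][5].round(1),"tau",np.round(s["tau"],2))
E
python3 st.py
```

```text
9.2 [ 0.5671 -0.      0.1052] yaw 63.69 F [-0.7 -0.1  5.1] M [-0.089  0.204  0.023] gap 0.045217537374317274 25.0011579785496 j6 -75.5 tau [-1.300e-01 -4.402e+01 -2.072e+01  4.000e-02 -1.800e-01  1.000e-02]
```

Request:
send_rows(
  series=[
    [[0, 0, 0, 0, 0, 3, 1], [0, 0, 0, 0, 0, 6, 1], [0, 0, 0, 0, 0, 9, 1], [0, 0, 0, 0, 0, 12, 1], [0, 0, 0, 0, 0, 15, 1], [0, 0, 0, 0, 0, 18, 1], [0, 0, 0, 0, 0, 18, 1]],
  ],
)

```text
clock: 10.07
position: [0.5672, 0.0001, 0.1051]
eef_rot: [[-0.99, 0.144, 0.001], [0.144, 0.99, -0.0], [-0.001, 0.0, -1.0]]
force: [0.2, 1.3, 4.6]
finger_gap: 0.0454
finger_force: 25.0
```

```bash
python3 st.py
```

```text
10.075 [5.672e-01 1.000e-04 1.051e-01] yaw 81.72 F [0.2 1.3 4.6] M [0.037 0.154 0.038] gap 0.045370083867284305 25.000934014096856 j6 -93.6 tau [-2.500e-01 -4.415e+01 -2.062e+01 -4.000e-02 -7.000e-02 -2.000e-01]
```

Request:
send_rows(
  series=[
    [[0, 0, 0, 0, 0, 3, 1], [0, 0, 0, 0, 0, 6, 1], [0, 0, 0, 0, 0, 9, 1], [0, 0, 0, 0, 0, 9, 1]],
  ],
)

```text
clock: 10.58
position: [0.5672, 0.0, 0.1051]
eef_rot: [[-1.0, -0.013, 0.001], [-0.013, 1.0, -0.0], [-0.001, -0.0, -1.0]]
force: [-0.7, 0.9, 6.5]
finger_gap: 0.045
finger_force: 25.0
```

```bash
python3 st.py
python3 - <<'E'
from h import *
b=grab("top");cv2.imwrite("pics/t4.png",cv2.resize(b["pixels"][215:305,235:355],None,fx=5,fy=5,interpolation=cv2.INTER_CUBIC))
E
```

```text
10.575 [0.5672 0.     0.1051] yaw 90.72 F [-0.7  0.9  6.5] M [0.099 0.05  0.023] gap 0.045007909498935475 25.000841547735035 j6 -102.6 tau [-2.000e-01 -4.417e+01 -2.061e+01 -3.000e-02 -6.000e-02 -2.000e-01]
```

It has turned 27° with hardly any torque, so ccw is the loosening way. I'll carry on to about 57°.

Request:
send_rows(
  series=[
    [[0, 0, 0, 0, 0, 5, 1], [0, 0, 0, 0, 0, 10, 1], [0, 0, 0, 0, 0, 15, 1], [0, 0, 0, 0, 0, 20, 1], [0, 0, 0, 0, 0, 25, 1], [0, 0, 0, 0, 0, 30, 1], [0, 0, 0, 0, 0, 30, 1]],
  ],
)

```text
clock: 11.5
position: [0.5672, -0.0, 0.1051]
eef_rot: [[-0.859, -0.511, 0.001], [-0.511, 0.859, -0.0], [-0.001, -0.001, -1.0]]
force: [-0.3, 0.5, 5.8]
finger_gap: 0.0453
finger_force: 25.0
```

```bash
python3 st.py
```

```text
11.5 [ 0.5672 -0.      0.1051] yaw 120.74 F [-0.3  0.5  5.8] M [-0.041  0.018  0.071] gap 0.045316862866740616 25.000916817225516 j6 -132.6 tau [-7.000e-02 -4.418e+01 -2.050e+01 -3.000e-02 -1.000e-02 -3.400e-01]
```

Now I'll lift gently and watch the force.

Request:
send_rows(
  series=[
    [[0, 0, 0.002, 0, 0, 0, 1], [0, 0, 0.005, 0, 0, 0, 1], [0, 0, 0.008, 0, 0, 0, 1]],
  ],
)

```text
clock: 11.88
position: [0.5668, 0.0001, 0.1127]
eef_rot: [[-0.86, -0.51, -0.0], [-0.51, 0.86, 0.0], [0.0, 0.0, -1.0]]
force: [-0.1, 0.1, -1.0]
finger_gap: 0.0453
finger_force: 25.0
```

```bash
python3 st.py
```

```text
11.875 [5.668e-01 1.000e-04 1.127e-01] yaw 120.68 F [-0.1  0.1 -1. ] M [-0.008  0.025  0.013] gap 0.045261394248138145 24.999569202773273 j6 -132.5 tau [ 0.000e+00 -4.678e+01 -2.233e+01 -6.000e-02 -2.000e-02  0.000e+00]
```

It comes up freely, so I'll lift it to about 8 cm.

Request:
send_rows(
  series=[
    [[0, 0, 0.01, 0, 0, 0, 1], [0, 0, 0.02, 0, 0, 0, 1], [0, 0, 0.032, 0, 0, 0, 1], [0, 0, 0.046, 0, 0, 0, 1], [0, 0, 0.06, 0, 0, 0, 1], [0, 0, 0.072, 0, 0, 0, 1], [0, 0, 0.072, 0, 0, 0, 1], [0, 0, 0.072, 0, 0, 0, 1]],
  ],
)

```text
clock: 12.88
position: [0.5667, 0.0001, 0.1843]
eef_rot: [[-0.86, -0.51, -0.001], [-0.51, 0.86, 0.0], [0.001, 0.001, -1.0]]
force: [0.4, 0.2, 0.5]
finger_gap: 0.0452
finger_force: 25.0
```

Request:
send_rows(
  series=[
    [[0, 0, 0, 0, 0, 0, 1], [0, 0, 0, 0, 0, 0, 1], [0, 0, 0, 0, 0, 0, 1]],
  ],
)

```text
clock: 13.25
position: [0.5669, 0.0, 0.1846]
eef_rot: [[-0.86, -0.51, -0.0], [-0.51, 0.86, 0.0], [0.0, 0.0, -1.0]]
force: [-0.4, -0.0, -0.3]
finger_gap: 0.0453
finger_force: 25.0
```

```bash
python3 st.py
python3 - <<'E'
from h import *
a=grab("scene");cv2.imwrite("pics/s5.png",cv2.resize(a["pixels"][120:320,220:460],None,fx=3,fy=3))
E
```

```text
13.25 [0.5669 0.     0.1846] yaw 120.68 F [-0.4 -0.  -0.3] M [ 0.094 -0.01   0.012] gap 0.04530428348881598 24.999679480679333 j6 -132.5 tau [ -0.   -45.68 -24.49  -0.06   0.05  -0.  ]
```

View pics/s5.png

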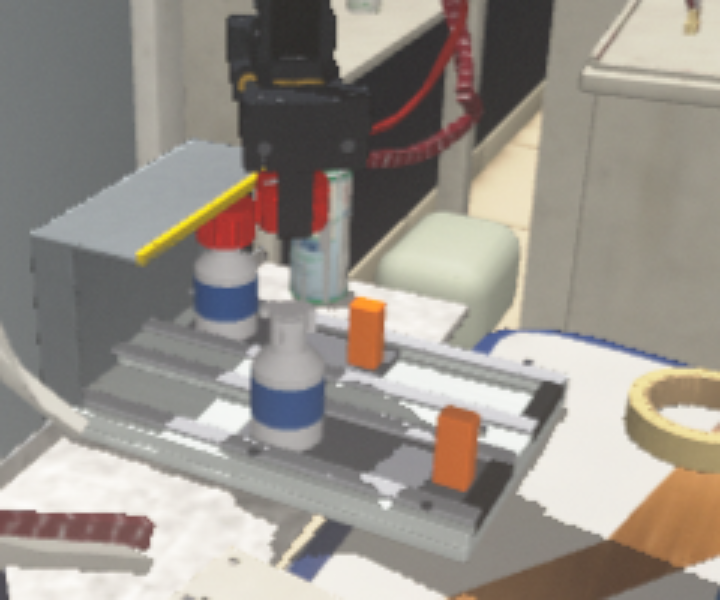

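The cap is in the fingers at about (292,205) in the crop, level above the bare neck at (292,315). The left pot stands in its lane at the front stop and the right pot is still under the guard. I'm handing in.

```bash
python3 -c "
from plant import hand_in
print(hand_in())"
```

```text
the job is handed in; nothing more can be done
None
```

The left-hand pot is at the front stop, its cap (right-hand thread, loosened anticlockwise) is held level and still about 8 cm above its seat, the right-hand pot, can and spool were left alone, and the job is handed in; the hand-in returned no verdict.

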